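# Seat the tapered adapter in the rocking mixer and check that it rocks free

## Task

Take the tapered adapter out of its parking block, set it small end down into the matching cup of the rocking mixer and press it straight down until it is home, with a steady push of about 12 newtons for half a second; less than 8 does not seat it and more than 22 harms the cup. Then check that it rocks free: tip it gently about ten degrees to the mixer's left (the side with the red tick on the base), then as far to the right, well short of the end stops, and let it swing back upright by itself. Leave it seated and let go, and do not disturb the other things.

Things in the scene. Friction and masses are not known exactly. Their poses are not given: they have to be found in the camera images.
- adapter_center (a point): Centre (half-way up) of the loose tapered adapter: 80 mm tall, 0.15 to 0.3 kg, round about its z axis (up, towards the knob). Top: black knob 32 mm across, 26 mm tall, blue disc on it; the knob's middle, the place to grip from above, is 27 mm above this point, the small end 40 mm below it. It starts upright in the parking block.
- adapter: The same adapter; origin at the centre of its small end, z up. From there upwards: brass cone 36 mm long growing from 21 to 39 mm diameter, steel flange 45 mm across and 4 mm thick, neck 22 mm across and 14 mm long, then the knob.
- park_top (a point): Centre of the top of the white parking block (fixed, 70 x 70 x 18 mm), at the mouth of its round hole, 31 mm across and 10 mm deep, in which the adapter's small end stands.
- rocker: Rocking mixer, fixed; white base plate 130 x 110 mm, 14 mm high; origin under its centre. x is the rocking axis; +y is its left, with the red tick. Two grey cheeks (10 mm thick, 44 mm wide along y, tops 82 mm above the worktop) at x = +-39 mm; between them hangs the blue cradle ring with the steel cup. Nothing stands beside the cup on the +-y sides.
- cradle_pivot (a point): Centre of the blue cradle ring (60 mm across, 20 mm high), on the rocking axis, 60 mm above the worktop. The frame rocks with the cradle; its z is the axis of the cup. How high the cup is screwed in differs every time and is not measured: its rim is 10 to 26 mm above this point, so the adapter's centre comes home 20 to 36 mm above it; feel for contact.
- rocker_axis (a point): The same point, but fixed to the mixer (does not rock). The cup held there: 44 mm across outside, mouth 36 mm inside, 36 mm deep, same taper as the cone; when home, the small end is 30 mm below the rim and the flange 6 mm above it.
- cup (a joint): How far the cup has given downwards on its stiff spring (m): 0.0001 with nothing in it, then 0.1 mm more for each newton of push along its axis (the adapter's own weight of 1.5 to 3 N counted), at most 3 mm; it springs back. The push is better judged by the force on the tool than by this small travel. It does not tell how high the cup is screwed in.
- cradle (a joint): Rocking angle of the cradle (rad): 0 upright, positive when the knob leans to the mixer's left (+y of rocker); end stops at +-0.35. A light spring (0.35 N m/rad) brings it upright: about 1 N sideways at the knob rocks it 0.17 rad.
- work_rack: Bystander: orange rack of capped microtubes, 76 x 125 x 54 mm; origin under its centre. Leave it alone.
- petri_pair: Bystander: two stacked petri dishes, 61 mm across, 30 mm high; origin under its centre. Leave it alone.
- reagent_small_2: Bystander: small white-capped glass bottle, 40 mm across, 62 mm high; origin under its centre. Leave it alone.
- enzyme_carton: Bystander: small white and purple carton, 51 x 81 x 56 mm; origin under its centre. Leave it alone.

How it is judged (in metres and radians):
On the way, in this order (a step that is already met when the one before it is completed fails the run):
1. the adapter sits straight in the cup and is pressed down with more than 8 N (the cup gives 0.9 mm) for 0.3 s (x of adapter_center in the frame of cradle_pivot between -0.004 and 0.004 m and y of adapter_center in the frame of cradle_pivot between -0.004 and 0.004 m and angle between the z axis of adapter_center and the z axis of cradle_pivot, either way round below 0.08 rad and z of adapter_center in the frame of cradle_pivot between 0.01 and 0.044 m and value of joint cup above 0.0009 m), for 0.3 s.
2. the seated adapter is rocked more than 0.12 rad to the mixer's left (x of adapter_center in the frame of cradle_pivot between -0.004 and 0.004 m and y of adapter_center in the frame of cradle_pivot between -0.004 and 0.004 m and angle between the z axis of adapter_center and the z axis of cradle_pivot, either way round below 0.08 rad and z of adapter_center in the frame of cradle_pivot between 0.01 and 0.044 m and value of joint cradle above 0.12 rad), for 0.1 s.
3. the seated adapter is rocked more than 0.12 rad to the mixer's right (x of adapter_center in the frame of cradle_pivot between -0.004 and 0.004 m and y of adapter_center in the frame of cradle_pivot between -0.004 and 0.004 m and angle between the z axis of adapter_center and the z axis of cradle_pivot, either way round below 0.08 rad and z of adapter_center in the frame of cradle_pivot between 0.01 and 0.044 m and value of joint cradle below -0.12 rad), for 0.1 s.
At the end, for the whole second after the job is handed in: The adapter is released and at rest (below 0.02 m/s) in the cup: its centre within 4 mm of the cup's axis in x and in y and 10 to 44 mm above the pivot, its axis within 0.08 rad of the cup's, and the cradle back upright within 0.06 rad (x of adapter_center in the frame of cradle_pivot between -0.004 and 0.004 m and y of adapter_center in the frame of cradle_pivot between -0.004 and 0.004 m and angle between the z axis of adapter_center and the z axis of cradle_pivot, either way round below 0.08 rad and z of adapter_center in the frame of cradle_pivot between 0.01 and 0.044 m and value of joint cradle between -0.06 and 0.06 rad and linear speed of adapter below 0.02 m/s and contact force between the fingers and adapter below 0.05 N); the robot touches nothing.
It fails at once if the adapter is pressed into the cup with more than 22 N (the cup gives 2.4 mm) (value of joint cup above 0.0024 m).
It fails at once if the cradle is rocked beyond 0.30 rad, towards its end stops (value of joint cradle above 0.3 rad or value of joint cradle below -0.3 rad).
It fails at once if a bystander is moved by more than 30 mm (distance of any of work_rack, petri_pair, reagent_small_2, enzyme_carton from where it was at the start of the episode above 0.03 m).
It also fails if it takes over 61 s, if anything falls off the work surface, if the arm or the gripper's body presses on something with over 40 N, if the wrist force passes 120 N, or if a joint passes its speed limit or range.

## Robot

A 7-joint arm with a two-finger parallel gripper is mounted at the origin on a cart in front of the work surface, level with it; the furniture and walls round the work are solid. World frame = base frame: x ahead of the robot, y to its left, z up, the work surface at z = 0. Lengths are in mm, angles in rad, forces in N, time in s.
With the tool pointing down it reaches from about 400 to 875 mm from the base axis. Payload 4.4 kg.
Tool frame: the origin (TCP) lies at the very end of the fingers, on their centre line; the grasp point (between the pads) lies 19 mm behind it; z points along the fingers, y is the line along which they close (so a half turn about z gives the same grasp; the last joint's range is limited). The gripper opens to 85 mm and grips with 20 to 120 N. Pads are 22 mm wide; open, the fingers measure 114 mm over their backs; the gripper's body (76 mm by 85 mm) begins 54 mm behind the grasp point. The pads swing forward as they close: fully open they stand 13 mm farther back than shut.
Start: joints at [1.055, 0.628, 0.038, 1.517, -0.027, 0.996, -0.02], TCP at [282.639, -585.349, 231.313] pointing down, gripper open.
Joint ranges: [-3.06, 3.06], [-0.37, 2.12], [-1.25, 1.32], [0.18, 2.47], [-1.1, 4.24], [0.23, 1.98], [-2.94, 2.94]. Speed limits (rad/s): [2.57, 2.57, 3.14, 3.14, 3.14, 3.14, 3.14].

## Interface

Orientations are given as [roll, pitch, yaw] about the fixed x, y, z axes, in that order (R = Rz(yaw) Ry(pitch) Rx(roll)).
In Python, from cell import sensors, get_image, camera_params, order gives the robot as it stands.
- The arm moves only by the shell command python3 -m inch 'ROWS' [OPENING]. ROWS is JSON, a list that holds one entry, the list of rows, each a list of 4 numbers: the shift along the tool's x, y, z in cm, then the turn about the tool's z in degrees. A call has 1 to 8 rows; each row is the pose to reach, as a shift and turn from the pose commanded when the call began, along the tool's axes at that moment; what a row does not reach only later rows make up. A row lasts 1/12 s, in which the tool goes at most 41.7 mm and 7.16 degrees, less where a joint would pass 70% of its speed; a pose out of reach is approached as far as the arm can. A call with a gripper value outside its range is refused whole. OPENING is the finger opening in cm, from 0 to 8.54, set as the call begins (- or left out, the last holds). The fingers move at their own pace and stop on an object; the grip force is fixed at half the most. Time passes only in rows, so rows that repeat a pose let the fingers close. It gives the time, the measured TCP pose, the force, the opening and the grip force at its end, in the units of the state.
- sensors.read_state(): the state, without advancing time (a new reading comes with each control period).
- get_image(name): name is "scene" or "side" or "wrist"; returns the picture (384x512x3 uint8, blue, green, red); there is no depth.
- camera_params(name): a dict with "mtx" (3x3 intrinsics, pixels), "D" ([k1, k2, p1, p2, k3] as OpenCV has them; the pictures are not rectified), "rvec" (rotation vector, rad) and "tvec" (3), from world to camera coordinates, as OpenCV has them. Camera axes: x right, y down, z forward; pixel columns grow to the right and rows downward; lengths in mm; the calibration is good to about 2 mm. A picture is of the moment at which its call begins: read the wrist's pose just before it. camera_params takes no time and is no camera call; for the wrist camera it gives the pose at the moment of the call.
- order.finish_job(): hands the job in; it is judged then, once.
The state is a dict: "clock": time; "qpos": joint angles; "qd": joint speeds; "tau": joint torques, N m; "eef_pos": TCP position; "tool_rot": TCP orientation; "force": force on the tool from outside, world axes, zero at the start; "torque": the same for the moment, N m; "width": finger opening in mm; "gripper_force": force on a finger pad.
Only numpy, scipy, OpenCV 4.12 (cv2) and the standard library are available. Lean on these libraries where they do the work, as an engineer would, in place of code of your own. Each camera call takes 0.05 s, during which the arm holds its last target. There are 200 camera calls.

## Working session

There is one attempt and no reset: what is moved stays moved. The work goes in short steps, Python scripts to look and compute and a shell command to move; the robot and the scene stay as the last step left them, time stands still between calls to the robot, and variables do not carry over. Pictures are saved under pics/ and viewed, at most 10 in all, crops included, and the job is handed in when it is done.

```bash
ls; mkdir -p pics
python3 - <<'E'
from cell import sensors,get_image,camera_params
import cv2,numpy as np
s=sensors.read_state();print(s)
a=get_image("scene");b=get_image("side");w=get_image("wrist")
for n,i in zip("abw",(a,b,w)): cv2.imwrite(f"pics/{n}0.png",i)
cv2.imwrite("pics/m0.png",cv2.resize(np.hstack([a,b]),(800,300)))
for n in("scene","side"):
  p=camera_params(n);R=cv2.Rodrigues(np.array(p["rvec"],float))[0];print(n,p["mtx"],p["D"],(-R.T@np.array(p["tvec"]).ravel()))
E
```

```text
pics
{'clock': 0.0, 'qpos': array([ 1.05518534,  0.62930891,  0.03843273,  1.51839051, -0.02699965,
        0.99628571, -0.02002192]), 'qd': array([ 0.00034473, -0.00052704,  0.00056485, -0.00026287,  0.0009313 ,
        0.00216586, -0.00035759]), 'tau': array([-1.39303793e-04, -5.63412595e+01,  1.22638676e+00, -1.93451375e+01,
        1.10203525e-02,  1.02635846e-02, -2.48944622e-05]), 'eef_pos': array([ 282.37376272, -584.76220887,  230.40583914]), 'tool_rot': array([-3.13971794e+00,  1.81519484e-05,  4.49796226e-01]), 'force': array([ 0.50882495, -0.03101745,  0.41416405]), 'torque': array([ 0.04271066, -0.02711305, -0.04942226]), 'gripper_force': 0.0, 'width': 85.60727438124334}
scene [[352.55116378   0.         252.57023827]
 [  0.         352.55116378 184.3413345 ]
 [  0.           0.           1.        ]] [-0.10649441  0.          0.          0.          0.        ] [-379.20551216   91.40916096  513.07195069]
side [[481.47175958   0.         255.08439594]
 [  0.         481.47175958 198.99918716]
 [  0.           0.           1.        ]] [0.02866537 0.         0.         0.         0.        ] [ 780.00291931 -898.35261072 1315.83831726]
```

View pics/a0.png

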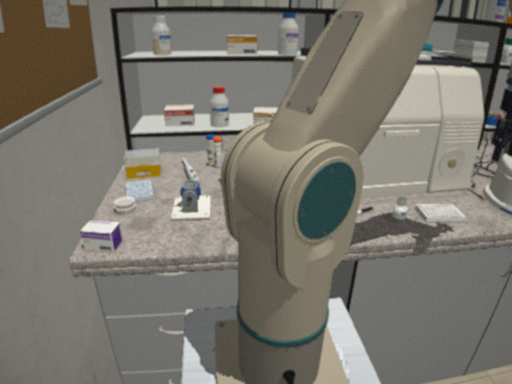

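View pics/b0.png

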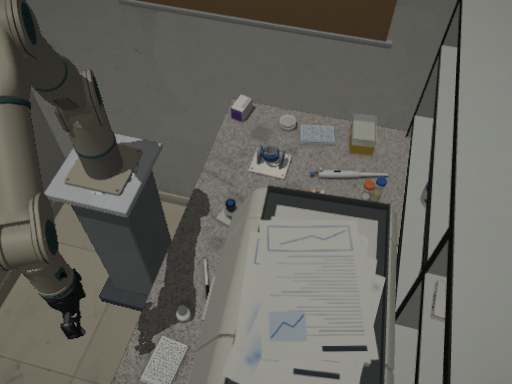

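The side view shows the adapter's blue-topped knob at about (230,203), with its white block half hidden by the big instrument. The mixer is at about (270,157) there and at (190,205) in the scene view. Next I'll turn these pixels into positions.

```bash
cat > h.py <<'E'
from cell import sensors,get_image,camera_params
import cv2,numpy as np
def cam(n):
  p=camera_params(n);return [np.array(p[k],float) for k in("mtx","D","rvec","tvec")]
def ray(n,px,c=None):
  K,D,r,t=c or cam(n);R=cv2.Rodrigues(r)[0]
  u=cv2.undistortPoints(np.array([[px]],float),K,D).ravel()
  return -R.T@t.ravel(),R.T@np.array([*u,1])
def onz(n,px,z,c=None):
  o,d=ray(n,px,c);return o+d*(z-o[2])/d[2]
def proj(n,P,c=None):
  K,D,r,t=c or cam(n);return cv2.projectPoints(np.array(P,float).reshape(-1,1,3),r,t,K,D)[0][:,0]
E
python3 - <<'E'
from h import *
b=cv2.imread("pics/b0.png");a=cv2.imread("pics/a0.png")
c1=cv2.resize(b[130:230,205:305],(600,600),interpolation=cv2.INTER_CUBIC)
cv2.imwrite("pics/c1.png",c1)
print("knob",onz("side",(230,203),88),"mixer",onz("side",(270,160),30))
print("scene mixer",onz("scene",(191,212),14))
for n,p,z in(("instr corner",(270,187),200),("instr l",(205,383),200)):print(n,onz("side",p,z))
E
```

```text
knob [488.6324374  -89.10721358  88.        ] mixer [556.81688609 160.02268771  30.        ]
scene mixer [518.08836189 160.46330214  14.        ]
instr corner [610.77496477 -78.6517835  200.        ]
instr l [ 601.89900563 -645.87538521  200.        ]
```

View pics/c1.png

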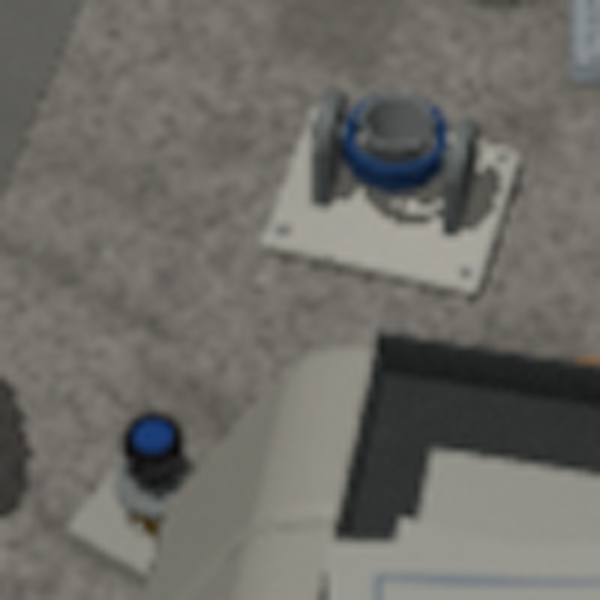

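The crop shows the empty cup between its cheeks at full-picture pixel (271.6,151). The knob's blue disc is at (230.5,202.4), and the plate corners are clear. The red tick isn't visible yet.

Run:
```python
from h import *
f=lambda x,y:(205+x/6,130+y/6)
c=[onz("side",f(*p),14)[:2] for p in((325,95),(262,242),(475,295),(522,155))]
for i in range(4):
  d=c[(i+1)%4]-c[i];print(c[i].round(),np.linalg.norm(d).round(),np.degrees(np.arctan2(d[1],d[0])).round(1))
print("mid",np.mean(c,0),"cup z80",onz("side",f(400,125),80))
k=onz("side",f(153,435),88);print("knob",k)
for q in((100,540),(68,527),(143,578)):print("park",onz("side",f(*q),18))
s=sensors.read_state();p=s["eef_pos"];y=s["tool_rot"][2]
for n,t in(("knob",k),):
  d=t-p;print(d[0]*np.cos(y)+d[1]*np.sin(y),d[0]*np.sin(y)-d[1]*np.cos(y))
a=cv2.imread("pics/a0.png")
cv2.imwrite("pics/wc.png",np.hstack([cv2.resize(cv2.imread("pics/w0.png"),(400,300)),cv2.resize(a[60:240,320:512],(400,300))]))
R=cv2.Rodrigues(cam("wrist")[2])[0];print("wristcam",-R.T@cam("wrist")[3].ravel(),R[2],cam("wrist")[0][0,0])
```

```text
[500. 227.] 119.0 -93.2
[494. 109.] 127.0 -2.5
[621. 103.] 109.0 88.2
[625. 212.] 125.0 173.0
mid [560.07760882 162.83348845] cup z80 [561.22961984 159.58688772  80.        ]
knob [489.58974142 -86.88409567  88.        ]
park [ 465.3031287  -113.61811088   18.        ]
park [ 446.29565516 -110.15162526   18.        ]
park [ 494.37879788 -130.5816843    18.        ]
403.06514377837664 -358.4247282122168
wristcam [ 341.42781224 -555.43339601  372.60379577] [-0.23384147 -0.11201988 -0.96580004] 266.1835978134308
```

View pics/wc.png

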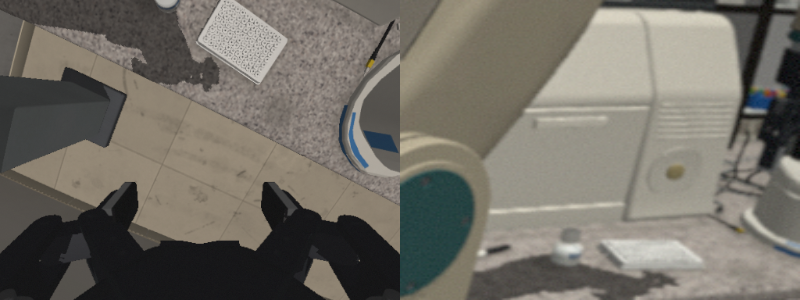

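The wrist view shows the bench edge and the tube plate, nothing near the fingers. The right half shows the instrument's front, and a bottle. The mixer plate fits 130 x 110 with its x axis near -3°. I'll move towards a hover over the adapter.

```bash
python3 -m inch '[[[2.5,-2.2,0,6],[5.5,-4.9,0,12],[8.5,-7.6,0,18],[11.5,-10.2,0,24],[14.5,-12.9,0,28.6],[17.5,-15.5,0,28.6],[20.5,-18.2,0,28.6],[23.5,-20.9,0,28.6]]]'
python3 - <<'E'
from h import *
for p in((430,192),(365,195)):print(onz("scene",p,0))
s=sensors.read_state();p=s["eef_pos"];y=s["tool_rot"][2]
d=np.array([489-p[0],-87-p[1]]);print(s["tool_rot"],p,d[0]*np.cos(y)+d[1]*np.sin(y),d[0]*np.sin(y)-d[1]*np.cos(y))
E
```

```text
clock: 0.82
eef_pos: [403.7, -293.0, 231.2]
tool_rot: [-3.141, 0.0, -0.05]
force: [0.8, 0.1, -0.0]
width: 85.3
gripper_force: 0.0
[ 599.74276435 -641.71610248    0.        ]
[ 601.14155376 -401.94107868    0.        ]
[-3.14147942e+00  8.77705107e-05 -4.95222250e-02] [ 403.73624616 -292.9989444   231.24952172] 74.9618658244406 -209.96712000600382
```

```bash
python3 -m inch '[[[1.2,-3.6,0,0],[2.5,-7.2,0,0],[3.8,-10.8,0,0],[5.1,-14.4,0,0],[6.3,-17.8,0,0],[7,-20,0,0],[7.5,-21,0,0],[7.5,-21,0,0]]]'
python3 - <<'E'
from h import *
print(sensors.read_state()["eef_pos"],proj("wrist",[[489,-87,88],[560,162,86]]))
w=get_image("wrist");cv2.imwrite("pics/w1.png",w)
E
```

```text
clock: 1.48
eef_pos: [489.8, -86.2, 231.2]
tool_rot: [-3.141, -0.0, -0.044]
force: [-0.9, 0.3, 0.9]
width: 85.6
gripper_force: 0.0
[489.79954317 -86.24787557 231.15587946] [[256.92251032 184.54350015]
 [ 27.36731861 131.29945936]]
```

View pics/w1.png

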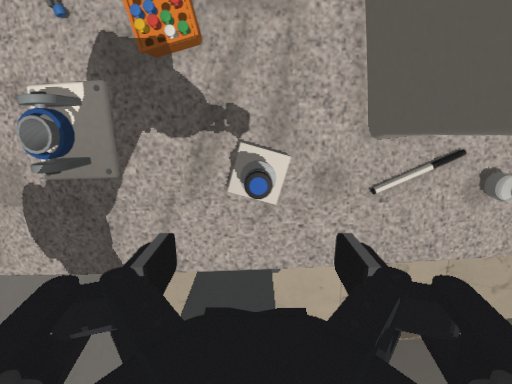

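The wrist view shows the blue disc at (258.5,185), within 2 px of the prediction. The mixer is at the left with no tick on its right-hand side, and the orange rack is at the top. I'll refine the disc position by its centroid.

```bash
cat >> h.py <<'E'
def blue(img,lo,hi):
  h=cv2.cvtColor(img,cv2.COLOR_BGR2HSV);m=cv2.inRange(h,(100,120,70),(130,255,255))
  k=np.zeros_like(m);k[lo[1]:hi[1],lo[0]:hi[0]]=1;ys,xs=np.nonzero(m*k);return xs.mean(),ys.mean(),len(xs)
E
python3 - <<'E'
from h import *
w=cv2.imread("pics/w1.png");q=blue(w,(235,160),(280,210));print(q,onz("wrist",q[:2],88))
b=cv2.imread("pics/b0.png");q=blue(b,(220,195),(240,212));print(q,onz("side",q[:2],88))
E
```

```text
(np.float64(257.8736059479554), np.float64(185.57620817843866), 269) [486.66936962 -90.69227641  88.        ]
(np.float64(230.0), np.float64(202.0), 31) [487.54339661 -85.46806336  88.        ]
```

Run:
```python
from h import *
c=cam("wrist");s=sensors.read_state();w=get_image("wrist");q=blue(w,(225,150),(290,215));P=onz("wrist",q[:2],88,c);p=s["eef_pos"];y=s["tool_rot"][2]
d=P-p;print(q,P,p,s["tool_rot"],d[0]*np.cos(y)+d[1]*np.sin(y),d[0]*np.sin(y)-d[1]*np.cos(y))
```

```text
(np.float64(255.11567164179104), np.float64(184.6082089552239), 268) [487.90573976 -87.71284754  88.        ] [488.78758099 -88.72635863 231.15242418] [ 3.14115167e+00  3.13432383e-04 -4.74363923e-02] -0.928908534412082 -0.9705553138684571
```

```bash
python3 -m inch '[[[-0.1,-0.1,3,0],[-0.1,-0.1,6.5,0],[-0.1,-0.1,10,0],[-0.1,-0.1,13,0],[-0.1,-0.1,15.5,0],[-0.1,-0.1,17,0],[-0.1,-0.1,17.5,0],[-0.1,-0.1,17.5,0]]]'
python3 - <<'E'
from h import *
c=cam("wrist");w=get_image("wrist");cv2.imwrite("pics/w2.png",w);q=blue(w,(150,150),(362,384));print(q,onz("wrist",q[:2],88,c),sensors.read_state()["eef_pos"])
E
```

```text
clock: 2.25
eef_pos: [486.3, -90.0, 55.4]
tool_rot: [3.141, 0.003, -0.053]
force: [0.2, -0.2, -0.2]
width: 85.5
gripper_force: 0.0
(np.float64(251.85789871504159), np.float64(265.6984126984127), 1323) [488.1735721  -87.37627656  88.        ] [487.19621231 -89.72300442  56.36490855]
```

```bash
python3 -m inch '[[[0.1,-0.2,0,0],[0.1,-0.2,0,0],[0.1,-0.2,0,0]]]'; python3 -m inch '[[[0,0,0,0],[0,0,0,0],[0,0,0,0],[0,0,0,0],[0,0,0,0],[0,0,0,0],[0,0,0,0],[0,0,0,0]]]' 2.5; python3 -m inch '[[[0,0,0,0],[0,0,0,0]]]'
```

```text
clock: 2.55
eef_pos: [489.7, -86.1, 57.5]
tool_rot: [3.141, -0.002, -0.049]
force: [-0.4, 0.2, 0.3]
width: 85.3
gripper_force: 0.0
clock: 3.22
eef_pos: [489.1, -86.2, 56.6]
tool_rot: [3.141, -0.001, -0.05]
force: [0.2, -1.6, 4.2]
width: 30.3
gripper_force: 58.9
clock: 3.38
eef_pos: [489.0, -86.2, 56.6]
tool_rot: [3.141, -0.001, -0.05]
force: [-0.3, -1.6, 5.1]
width: 30.3
gripper_force: 58.9
```

```bash
python3 -m inch '[[[0,0,-0.5,0],[0,0,-1.5,0],[0,0,-4,0],[0,0,-7,0],[0,0,-10,0],[0,0,-12.5,0],[0,0,-14,0],[0,0,-14,0]]]'
python3 - <<'E'
from h import *
s=sensors.read_state();p=s["eef_pos"];y=s["tool_rot"][2]
c=cam("wrist");w=get_image("wrist");cv2.imwrite("pics/w3.png",w);q=blue(w,(200,200),(312,320));print(q,onz("wrist",q[:2],p[2]+32,c),p)
for T in((480,162),(560,162)):
  d=np.array(T)-p[:2];print(d[0]*np.cos(y)+d[1]*np.sin(y),d[0]*np.sin(y)-d[1]*np.cos(y))
E
```

```text
clock: 4.05
eef_pos: [490.8, -86.1, 199.9]
tool_rot: [3.141, -0.007, -0.049]
force: [-0.4, -0.4, -2.8]
width: 30.5
gripper_force: 59.5
(np.float64(254.62117647058824), np.float64(268.64862745098037), 1275) [490.35633873 -84.59002502 231.94811527] [490.76996527 -86.07318584 199.94811527]
-22.96247016698215 -247.24284145058817
56.940640040330265 -251.17895364386808
```

```bash
python3 -m inch '[[[0,-2,-1,0],[-0.5,-5.5,-2,0],[-1,-9.3,-3,0],[-1.5,-13,-4,0],[-1.8,-16.8,-4,0],[-2,-20.5,-4,0],[-2.2,-23.5,-4,0],[-2.3,-24.7,-4,0]]]'; python3 -m inch '[[[0,0,0,0],[0,0,0,0],[0,0,0,0],[0,0,0,0]]]';python3 - <<'E'
from h import *
s=sensors.read_state();p=s["eef_pos"]
c=cam("wrist");w=get_image("wrist");cv2.imwrite("pics/w4.png",w)
np.savez("pics/w4.npz",*c);print(p,s["force"],proj("wrist",[[560,162,86]],c))
cv2.imwrite("pics/w4c.png",cv2.resize(w[40:240,120:386],(798,600),interpolation=cv2.INTER_CUBIC))
E
```

```text
clock: 4.77
eef_pos: [476.3, 167.6, 234.9]
tool_rot: [-3.14, 0.003, -0.043]
force: [-0.6, -0.1, -2.0]
width: 30.2
gripper_force: 59.8
clock: 5.1
eef_pos: [477.9, 159.8, 235.8]
tool_rot: [3.14, 0.001, -0.052]
force: [-0.8, -0.6, -2.2]
width: 30.2
gripper_force: 59.8
[477.90826133 159.82487246 235.8395789 ] [-0.75028325 -0.5679945  -2.18353198] [[249.77778818 106.19083007]]
```

View pics/w4c.png

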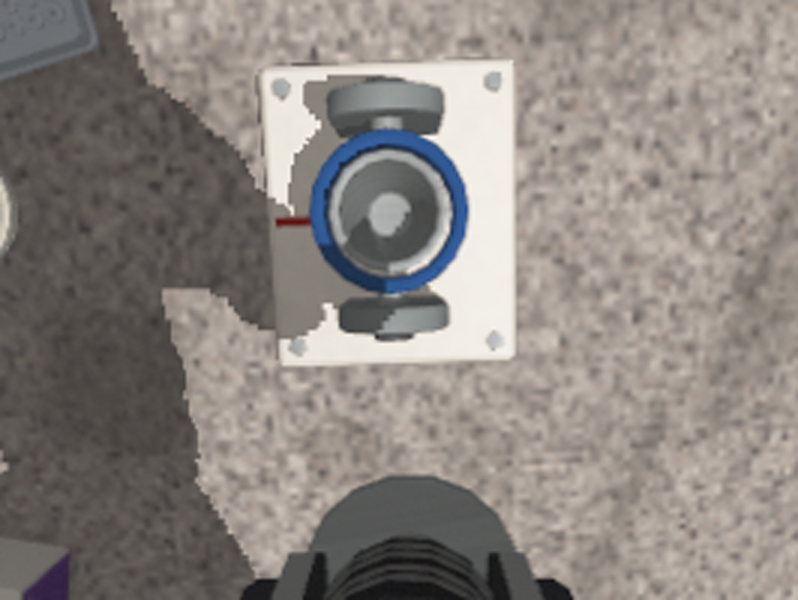

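The crop shows the red tick on the picture's left, which is +y in the world. The ring is centred at about (389,211), and the plate corners are clear. Next step is to compute the pivot and yaw.

Run:
```python
from h import *
z=np.load("pics/w4.npz");c=[z[k] for k in z.files]
f=lambda x,y:(120+x/3-1/3,40+y/3-1/3)
k=[onz("wrist",f(*p),14,c)[:2] for p in((261,68),(513,62),(514,357),(282,366))]
for i in range(4):
  d=k[(i+1)%4]-k[i];print(k[i].round(1),np.linalg.norm(d).round(),np.degrees(np.arctan2(d[1],d[0])).round(1))
print("plate mid",np.mean(k,0))
w=cv2.imread("pics/w4.png");h=cv2.cvtColor(w,cv2.COLOR_BGR2HSV);m=cv2.inRange(h,(100,120,50),(130,255,255));m[:70]=0;m[150:]=0;m[:,:200]=0;m[:,290:]=0
cn=max(cv2.findContours(m,0,1)[0],key=len);e=cv2.fitEllipse(cv2.convexHull(cn));print(e)
P=onz("wrist",e[0],70,c);q=onz("wrist",(e[0][0]+e[1][0]/2,e[0][1]),70,c);print("ring z70",P,"r",np.linalg.norm(q-P))
print("cup rim z",[onz("wrist",f(390,212.5),zz,c) for zz in(70,78,86)])
s=sensors.read_state();p=s["eef_pos"];print(p,s["tool_rot"],onz("wrist",f(390,212.5),60,c)-p)
```

```text
[620.6 214.5] 106.0 -91.7
[617.4 108.3] 125.0 179.0
[492.5 110.5] 106.0 89.2
[493.9 216.7] 127.0 -1.0
plate mid [556.0869358  162.48427309]
((249.153076171875, 109.84490966796875), (51.90934371948242, 54.10335922241211), 172.38519287109375)
ring z70 [557.05553045 163.13664011  70.        ] r 28.802720504842597
cup rim z [array([556.32543474, 162.60748384,  70.        ]), array([555.98887682, 162.48561048,  78.        ]), array([555.6523189 , 162.36373713,  86.        ])]
[478.05986666 160.03566737 236.06559274] [ 3.14062907e+00  5.53234341e-04 -5.22230300e-02] [  78.68626548    2.72415816 -176.06559274]
```

```bash
python3 -m inch '[[[1.5,-0.1,0,-1],[3.5,-0.3,0,-1.7],[5.5,-0.5,0,-1.7],[7,-0.6,0,-1.7],[7.7,-0.67,0,-1.7],[7.9,-0.67,0,-1.7],[7.9,-0.67,0,-1.7],[7.9,-0.67,0,-1.7]]]'; python3 -m inch '[[[0,0,2,0],[0,0,4.5,0],[0,0,7,0],[0,0,9,0],[0,0,10.3,0],[0,0,11,0],[0,0,11,0],[0,0,11,0]]]'
python3 - <<'E'
from h import *
s=sensors.read_state();print(s["eef_pos"],s["tool_rot"],s["force"])
c=cam("wrist");w=get_image("wrist")
b=get_image("side");x=cv2.resize(b[110:190,220:326],(398,300),interpolation=cv2.INTER_CUBIC)
cv2.imwrite("pics/m5.png",np.hstack([cv2.resize(w,(400,300)),x]))
print(sensors.read_state()["eef_pos"])
E
```

```text
clock: 5.82
eef_pos: [556.2, 164.3, 236.1]
tool_rot: [3.141, 0.001, -0.02]
force: [-0.5, -0.8, -1.7]
width: 30.9
gripper_force: 59.8
clock: 6.48
eef_pos: [557.1, 164.8, 126.8]
tool_rot: [-3.141, -0.0, -0.02]
force: [0.1, 0.1, -1.0]
width: 30.9
gripper_force: 59.8
[557.11651906 164.8126443  126.75959956] [-3.14148426e+00 -7.49744259e-05 -1.95417405e-02] [ 0.14070031  0.14460065 -0.9817652 ]
[557.94857975 164.96243847 127.52972701]
```

View pics/m5.png

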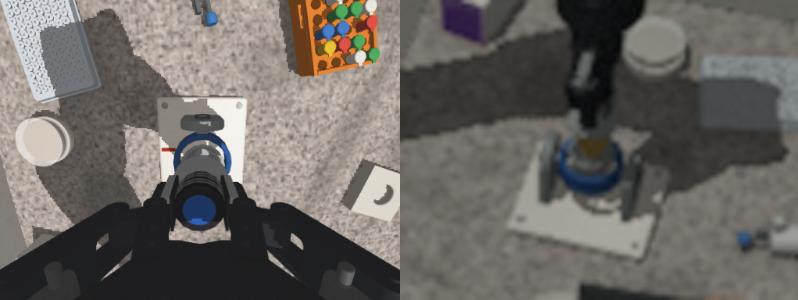

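The wrist view on the left shows the knob about 2 mm to the left of the ring centre. The side view shows the cone over the cup, between the cheeks. I'll shift 2 mm towards -y and feel downwards.

```bash
python3 -m inch '[[[0,0.2,0.2,0],[0,0.2,0.6,0],[0,0.2,1,0],[0,0.2,1.3,0],[0,0.2,1.3,0],[0,0.2,1.3,0]]]';python3 -m inch '[[[0,0,0.2,0],[0,0,0.4,0],[0,0,0.5,0],[0,0,0.5,0],[0,0,0.5,0]]]'
```

```text
clock: 7.08
eef_pos: [557.0, 162.7, 113.0]
tool_rot: [3.141, 0.001, -0.02]
force: [0.2, 0.7, -1.6]
width: 30.7
gripper_force: 59.8
clock: 7.5
eef_pos: [557.2, 162.7, 108.3]
tool_rot: [3.142, 0.0, -0.02]
force: [-0.3, 0.4, -2.0]
width: 30.6
gripper_force: 59.8
```

```bash
python3 -m inch '[[[0,0,0.1,0],[0,0,0.2,0],[0,0,0.3,0],[0,0,0.3,0],[0,0,0.3,0]]]';python3 -m inch '[[[0,0,0.1,0],[0,0,0.2,0],[0,0,0.2,0],[0,0,0.2,0]]]'
```

```text
clock: 7.92
eef_pos: [557.2, 162.7, 105.2]
tool_rot: [3.142, 0.0, -0.02]
force: [0.3, -0.7, -2.8]
width: 30.8
gripper_force: 59.8
clock: 8.25
eef_pos: [557.2, 162.7, 103.2]
tool_rot: [3.142, 0.0, -0.02]
force: [-0.0, -0.6, -1.8]
width: 30.8
gripper_force: 59.8
```

```bash
for i in 1 2; do :; done; python3 -m inch '[[[0,0,0.1,0],[0,0,0.2,0],[0,0,0.2,0],[0,0,0.2,0]]]' | grep -E 'eef|force'; python3 -m inch '[[[0,0,0.1,0],[0,0,0.15,0],[0,0,0.15,0],[0,0,0.15,0]]]'| grep -E 'eef|force'
```

```text
eef_pos: [557.3, 162.8, 101.3]
force: [-0.0, 0.7, -2.0]
gripper_force: 59.8
eef_pos: [557.4, 163.1, 99.9]
force: [0.4, 0.9, -1.2]
gripper_force: 59.7
```

```bash
python3 -m inch '[[[0,0,0.1,0],[0,0,0.15,0],[0,0,0.15,0],[0,0,0.15,0]]]'| grep -E 'eef|force'
```

```text
eef_pos: [557.4, 163.2, 98.5]
force: [-0.3, 1.8, -0.0]
gripper_force: 59.7
```

```bash
python3 -m inch '[[[0,-0.1,0,0],[0,-0.1,0,0],[0,-0.1,0,0]]]'| grep -E 'eef|force';python3 -m inch '[[[0,0,0,0]]]'| grep -E 'eef|force'
```

```text
eef_pos: [557.2, 163.5, 98.2]
force: [0.5, 1.6, -1.4]
gripper_force: 59.7
eef_pos: [557.3, 163.5, 98.2]
force: [0.1, 0.8, -0.3]
gripper_force: 59.7
```

```bash
python3 -m inch '[[[0,0,0.1,0],[0,0,0.1,0],[0,0,0.1,0],[0,0,0.1,0]]]'| grep -E 'eef|force';python3 -m inch '[[[0,-0.1,0,0],[0,-0.1,0,0],[0,-0.1,0,0]]]'| grep -E 'eef|force'
```

```text
eef_pos: [557.4, 163.6, 97.3]
force: [0.3, -0.8, -0.4]
gripper_force: 59.7
eef_pos: [557.3, 163.9, 97.2]
force: [0.7, -0.9, -0.3]
gripper_force: 59.7
```

```bash
python3 -m inch '[[[0,0,0.1,0],[0,0,0.1,0],[0,0,0.1,0]]]'| grep -E 'eef|force';python3 -m inch '[[[0,0,0.1,0],[0,0,0.1,0],[0,0,0.1,0]]]'| grep -E 'eef|force'
```

```text
eef_pos: [557.4, 164.0, 96.6]
force: [-0.7, -1.6, 2.4]
gripper_force: 60.1
eef_pos: [557.6, 164.0, 96.0]
force: [-0.2, -1.5, 7.1]
gripper_force: 60.6
```

```bash
python3 -m inch '[[[0,0,0.1,0],[0,0,0.1,0],[0,0,0.1,0]]]'| grep -E 'eef|force'
```

```text
eef_pos: [557.7, 164.0, 95.5]
force: [-1.6, -2.7, 10.6]
gripper_force: 61.0
```

```bash
python3 -m inch '[[[0,0.1,0,0],[0,0.1,0,0],[0,0.1,0,0],[0,0.1,0,0]]]'| grep -E 'eef|force|rot';python3 -m inch '[[[0,0,0.05,0],[0,0,0.05,0],[0,0,0.05,0],[0,0,0.05,0],[0,0,0.05,0],[0,0,0.05,0],[0,0,0.05,0]]]'| grep -E 'eef|force|rot'
```

```text
eef_pos: [557.7, 163.9, 95.5]
tool_rot: [-3.141, -0.001, -0.02]
force: [-1.7, -1.8, 8.9]
gripper_force: 61.0
eef_pos: [557.7, 163.9, 95.2]
tool_rot: [-3.141, -0.001, -0.02]
force: [-2.2, -1.9, 11.1]
gripper_force: 61.0
```

```bash
python3 -m inch '[[[0,0,-0.1,0],[0,0,-0.2,0],[0,0,-0.25,0],[0,0,-0.25,0]]]'| grep -E 'eef|force';python3 -m inch '[[[0,0,0,0],[0,0,0,0],[0,0,0,0],[0,0,0,0],[0,0,0,0]]]' 5.4
python3 - <<'E'
from h import *
s=sensors.read_state();p=s["eef_pos"]
c=cam("wrist");w=get_image("wrist")
q=blue(w,(150,150),(362,384));P=onz("wrist",q[:2],127,c);print(s["width"],p,q,P)
cv2.imwrite("pics/w6.png",w[120:384,100:412])
E
```

```text
eef_pos: [557.4, 163.9, 96.3]
force: [0.8, -0.3, 2.1]
gripper_force: 60.2
clock: 12.58
eef_pos: [557.1, 163.9, 96.2]
tool_rot: [-3.141, 0.0, -0.019]
force: [-0.3, -0.1, -0.2]
width: 53.7
gripper_force: 0.0
53.68265491944971 [557.11510725 163.91490929  96.16537086] (np.float64(258.11943793911007), np.float64(234.9032006245121), 2562) [573.36918548 163.41747077 127.        ]
```

View pics/w6.png

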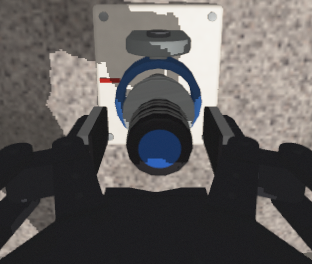

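The adapter is seated and upright, with its disc at crop (160,147). The open fingers flank the knob along y with clear gaps. Now I'll rock it left (+y) with one pad.

```bash
cat >> h.py <<'E'
def disc(z=127.6):
  s=sensors.read_state();c=cam("wrist");w=get_image("wrist");h=cv2.cvtColor(w,cv2.COLOR_BGR2HSV);m=cv2.inRange(h,(100,120,70),(130,255,255));m[:235]=0
  n,l,st,ce=cv2.connectedComponentsWithStats(m);i=1+st[1:,4].argmax()
  print(st[i],ce[i],onz("wrist",ce[i],z,c).round(1),s["eef_pos"].round(1),s["force"].round(1));return w
E
python3 -c "from h import *;disc()"; python3 -m inch '[[[0,-0.3,0,0],[0,-0.6,0,0],[0,-0.8,0,0],[0,-1.0,0,0],[0,-1.2,0,0],[0,-1.2,0,0]]]'|grep -E 'eef|force';python3 -c "from h import *;disc()"
```

```text
[ 238  250   43   38 1292] [259.18111455 268.58513932] [556.6 163.1 127.6] [557.2 163.8  96.2] [-0.2  0.2  0.3]
eef_pos: [557.5, 176.2, 96.3]
force: [-0.0, -0.6, -0.2]
gripper_force: 0.2
[ 255  250   42   38 1294] [275.30061824 268.39489954] [556.8 168.  127.6] [557.5 176.2  96.3] [-0.  -0.6 -0.2]
```

```bash
python3 -m inch '[[[0,-0.1,0,0],[0,-0.2,0,0],[0,-0.3,0,0],[0,-0.4,0,0],[0,-0.45,0,0],[0,-0.45,0,0]]]'|grep -E 'eef|force';python3 -c "from h import *;disc()"
```

```text
eef_pos: [557.6, 180.2, 96.4]
force: [-0.4, -0.2, 0.7]
gripper_force: 0.6
[ 251  249   42   39 1278] [271.08607199 267.61189358] [557.3 174.  127.6] [557.6 180.2  96.4] [-0.4 -0.2  0.7]
```

```bash
python3 -m inch '[[[0,-0.1,0,0],[0,-0.1,0,0],[0,-0.1,0,0],[0,-0.1,0,0],[0,-0.1,0,0]]]'|grep -E 'eef|force';python3 -c "from h import *;w=disc();cv2.imwrite('pics/w7.png',w[120:384,100:412])"
```

```text
eef_pos: [557.6, 181.1, 96.3]
force: [0.4, -0.6, 1.5]
gripper_force: 0.7
[ 250  249   42   38 1270] [270.16220472 267.41653543] [557.5 175.3 127.6] [557.6 181.1  96.3] [ 0.4 -0.6  1.5]
```

View pics/w7.png

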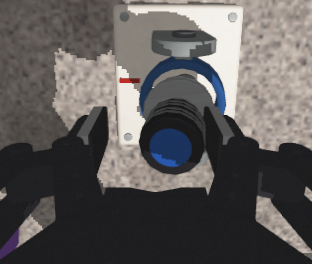

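The adapter leans left by about 0.18 rad, with the disc displaced 12 mm and the ring tilting along with it. Now back through centre and to the right.

```bash
python3 -m inch '[[[0,0.3,0,0],[0,0.6,0,0],[0,0.9,0,0],[0,1.2,0,0],[0,1.5,0,0],[0,1.8,0,0],[0,1.8,0,0]]]'|grep -E 'eef|force';python3 -c "from h import *;disc()"; python3 -m inch '[[[0,0.3,0,0],[0,0.6,0,0],[0,0.8,0,0],[0,1.0,0,0],[0,1.2,0,0],[0,1.2,0,0]]]'|grep -E 'eef|force';python3 -c "from h import *;disc()"
```

```text
eef_pos: [557.3, 162.2, 96.3]
force: [-0.3, 0.5, -0.1]
gripper_force: 0.0
[ 235  250   43   38 1285] [255.6311284 268.6      ] [556.6 163.2 127.6] [557.3 162.2  96.3] [-0.3  0.5 -0.1]
eef_pos: [557.1, 150.5, 96.3]
force: [-0.7, -0.2, -0.2]
gripper_force: 0.0
[ 212  250   42   39 1283] [232.48090413 268.52533125] [556.6 162.4 127.6] [557.1 150.5  96.3] [-0.7 -0.2 -0.2]
```

```bash
python3 -m inch '[[[0,0.15,0,0],[0,0.3,0,0],[0,0.4,0,0],[0,0.5,0,0],[0,0.5,0,0]]]'|grep -E 'eef|force';python3 -c "from h import *;disc()"
```

```text
eef_pos: [557.0, 146.2, 96.4]
force: [1.0, 1.5, 0.9]
gripper_force: 0.4
[ 216  249   43   39 1279] [237.2814699  267.94683346] [556.8 155.7 127.6] [557.  146.2  96.4] [1.  1.5 0.9]
```

```bash
python3 -m inch '[[[0,0.1,0,0],[0,0.2,0,0],[0,0.3,0,0],[0,0.33,0,0],[0,0.33,0,0],[0,0.33,0,0],[0,0.33,0,0],[0,0.33,0,0]]]'|grep -E 'eef|force';python3 -c "from h import *;w=disc();cv2.imwrite('pics/w8.png',w[120:384,100:412])"
```

```text
eef_pos: [556.9, 143.0, 96.4]
force: [0.3, 1.4, 1.4]
gripper_force: 0.7
[ 220  249   42   38 1255] [240.35697211 267.25737052] [557.1 151.1 127.6] [556.9 143.   96.4] [0.3 1.4 1.4]
```

```bash
python3 -m inch '[[[0,-0.3,0,0],[0,-0.6,0,0],[0,-0.9,0,0],[0,-1.2,0,0],[0,-1.6,0,0],[0,-2.05,0,0],[0,-2.05,0,0],[0,-2.05,0,0]]]'|grep -E 'eef|force';python3 -c "from h import *;disc()"; python3 -m inch '[[[0,0,-0.7,0],[0,0,-2,0],[0,0,-4,0],[0,0,-6.5,0],[0,0,-9.5,0],[0,0,-12,0],[0,0,-12,0],[0,0,-12,0]]]'
python3 - <<'E'
from h import *
w=get_image("wrist");cv2.imwrite("pics/w9.png",w)
E
```

```text
eef_pos: [557.2, 163.9, 96.3]
force: [0.3, -0.1, 0.1]
gripper_force: 0.0
[ 238  249   43   39 1292] [259.28018576 268.29256966] [556.7 163.2 127.6] [557.2 163.9  96.3] [ 0.3 -0.1  0.1]
clock: 18.0
eef_pos: [558.2, 163.3, 218.3]
tool_rot: [-3.14, -0.004, -0.02]
force: [-0.8, 0.0, -0.7]
width: 53.8
gripper_force: 0.0
```

View pics/w9.png

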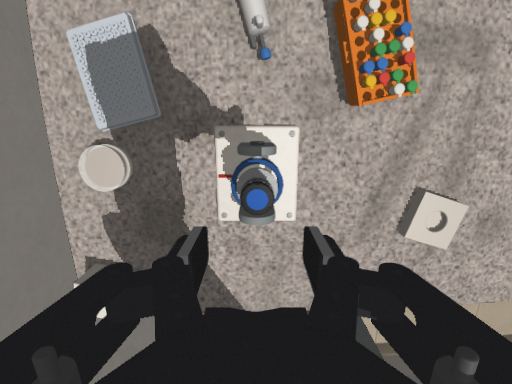

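The adapter stands upright in the cup at (257,197). The gripper is clear above it and the bystanders are where they were.

```bash
python3 -c "from cell import order;print(order.finish_job())"
```

```text
the job is handed in; nothing more can be done
None
```

The adapter is seated in the cup with a push of about 13 N for over half a second, rocked about 0.18 rad left and then right, and left released and upright; the job was handed in at about 18 s, and no verdict came back.

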